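# Release the spring lid of the wide parts box

### The job

Open the wider of the two push-to-open parts boxes using fingertips only, grasping and lifting nothing. First push the upright thumb tab of its slide lock all the way to the left (as seen facing the box from the robot), then press the front of its lid down until it bottoms and let go, so that the catch releases and the spring leaves the lid standing ajar; do not swing it open any further. Leave the narrow box locked and shut and the loose things where they are.

Things in the scene. Friction and masses are not known exactly. Their poses are not given: they have to be found in the camera images.
- wide_box: the WIDE grey metal parts box, fixed, 142 x 166 x 70 mm. Origin mid-underside; x to its back, y to its left seen from the robot, z up. Spans x -80 to 62 mm. Front ledge (x -80 to -53, top z 55) carries the slide lock; behind it the flat grey lid (153 mm wide, x -52 to 45, top z 70), hinged at its back edge (axis along y at x 48, z 66). Side walls to z 69.
- wide_lock (a joint): slide lock of the wide box, travel in m along the box's +y: 0 to 0.006 at the start = locked (its plate lies over a lug of the lid, which then cannot rise); 0.032 = fully off, at the end stop. 1 to 3 N of friction; stays where it is left.
- wide_thumb (a point): mid top edge of the upright steel thumb tab of the wide box's lock (8 mm thick along y, 20 mm along x); moves with the lock. Box frame: x -67, z 92, y -16 at lock 0. The tab stands 20 mm above its plate (26 mm along y, top z 72). Push its right (-y) side toward +y; beside it there, for 60 mm, all is below z 73.
- wide_lid (a joint): wide box's lid angle, rad: 0 shut, positive = up, negative = pressed in (stop at -0.06, 5 mm at the front). Pressing in by 0.03 to 0.05 (4 to 8 N near the front) trips the catch for good, at the stop always; when the finger withdraws, a spring lifts it to about 0.45 and holds it ajar (front edge then about 110 mm above the worktop), if the lock is off.
- wide_press (a point): middle of the round touch spot (22 mm ring) on top of the wide box's lid, 20 mm behind its front edge and 16 mm right of mid-width; box frame x -32, y -16, z 70 when shut. Nothing stands above the lid within 20 mm of it once the lock is off.
- narrow_box: the NARROW box, 142 x 106 x 70 mm, same make as the wide one and to be left alone: same heights and x offsets, lid 93 mm wide, fixed.
- narrow_lock (a joint): slide lock of the narrow box, m, as on the wide one; to stay as found.
- narrow_lid (a joint): lid of the narrow box, rad, 0 = shut; same touch catch; to stay shut.
- cell: loose battery cell standing upright in the gap between the boxes, 18 mm across, 66 mm tall; origin at the middle of its foot. Bystander, easily knocked over.
- relay: loose black relay, 30 x 30 x 37 mm, standing on its pins in the gap between the boxes; origin at the middle of its underside. Bystander.

How it is judged:
By the outcome, as a careful person would: the job done as asked, in the order asked, and still so for the second after the job is handed in, with the robot touching nothing.
It also fails if it takes over 40 s, if anything falls off the work surface, if the arm or the gripper's body presses on something with over 40 N, if the wrist force passes 120 N, or if a joint passes its speed limit or range.

### The arm

A 6-joint arm with a two-finger parallel gripper is mounted at the origin on the work surface; the furniture and walls round the work are solid. World frame = base frame: x ahead of the robot, y to its left, z up, the work surface at z = 0. Lengths are in m, angles in degrees, forces in N, time in s.
With the tool pointing down it reaches from about 0.4 to 0.825 m from the base axis. Payload 7 kg.
Tool frame: the origin (TCP) lies midway between the tips of the shut fingers; the grasp point (between the pads) lies r.grip_depth behind it (r.grip_depth is the distance from the TCP to the grasp point, in m); z points along the fingers, y is the line along which they close (so a half turn about z gives the same grasp; the last joint's range is limited). The gripper opens to 88 mm and grips with 3 to 60 N. Pads are 19 mm wide; open, the fingers measure 130 mm over their backs; the gripper's body (78 mm by 193 mm) begins 47 mm behind the grasp point.
Start: joints at [-53.165, 20.546, 0.682, 0, -70.136, -16.507], TCP at [0.234, -0.633, 0.227] pointing down, gripper open.
Joint ranges: [-176.03, 176.03], [-82.01, 121.73], [-58.28, 71.71], [-173.87, 95.51], [-174.79, -0.11], [-173.66, 173.66]. Speed limits (degrees/s): [136.94, 136.94, 172.46, 180, 180, 180].

### API

Orientations are given as [roll, pitch, yaw] about the fixed x, y, z axes, in that order (R = Rz(yaw) Ry(pitch) Rx(roll)).
In Python, from plant import r gives the robot as it stands.
- The arm moves only by the tool jog_arm, called as name(argument=value, ...) on one line, values as JSON. Schema: {"type":"object","properties":{"ticks":{"type":"string"},"aperture":{"type":"number"},"grip_force":{"type":"number"},"only":{"type":"string"},"quiet":{"type":"boolean"},"lines":{"type":"string"}},"required":["ticks"],"additionalProperties":false}. ticks is a string of 1 to 12 rows, one to a line, with the numbers parted by spaces; each row has 6 numbers: dx, dy, dz in fractions of the full range, 1 being 0.4 m, then a rotation vector rx, ry, rz in fractions of the full range, 1 being 4 rad; each row is the pose to reach, as a shift and turn from the pose commanded when the call began, along the tool's axes at that moment; what a row does not reach only later rows make up. A row lasts 1/12 s, in which the tool goes at most 0.0417 m and 7.16 degrees, less where a joint would pass 70% of its speed; a pose out of reach is approached as far as the arm can. aperture is the finger opening in m, set as the call begins (left out keeps the last). The fingers move at their own pace and stop on an object; grip_force is the grip in N (left out, the last holds). Time passes only in rows, so rows that do not move let the fingers close. The tool returns the time, the measured TCP pose, the force, the opening and the grip force at its end. only (a regular expression) keeps the lines of the reply that match it, lines (a string "A,B") keeps lines A to B, and quiet returns only ok. No shift or turn number may pass 1 either way. Input that does not fit is refused with a message, and nothing moves.
- r.get_state(): the state, without advancing time (a new reading comes with each control period).
- r.capture(name): name is "side" or "top"; returns a dict with "frame" (480x640x3 uint8, red, green, blue), "z_map" (480x640 float32, m along the optical axis (not along the pixel's ray), 0 where there is no reading), "fx", "fy", "cx", "cy" (pixels), "D" ([k1, k2, p1, p2, k3] as OpenCV has them; the pictures are not rectified), "cam_to_world" (4x4, takes a point from camera to world coordinates). Camera axes: x right, y down, z forward; pixel columns grow to the right and rows downward; lengths in m; the calibration is good to about 2 mm. A picture is of the moment at which its call begins.
- r.close_job(): hands the job in; it is judged then, once.
The state is a dict: "time_s": time; "joints": joint angles; "qd": joint speeds; "joint_torque": joint torques, N m; "tcp_pos": TCP position; "eef_rot": TCP orientation; "contact_force": force on the tool from outside, world axes, zero at the start; "moment": the same for the moment, N m; "gripper_width": finger opening in m; "gripper_force": force on a finger pad.
Only numpy, scipy, OpenCV 4.12 (cv2) and the standard library are available. Lean on these libraries where they do the work, as an engineer would, in place of code of your own. Each camera call takes 0.05 s, during which the arm holds its last target. There are 200 camera calls.

## Working session

There is one attempt and no reset: what is moved stays moved. The work goes in short steps, Python scripts to look and compute and a tool call to move; the robot and the scene stay as the last step left them, time stands still between calls to the robot, and variables do not carry over. Pictures are saved under pics/ and viewed, at most 10 in all, crops included, and the job is handed in when it is done.

```bash
mkdir -p pics; cat > h.py <<'E'
import numpy as np, cv2
from plant import r
def world(c):
    K=np.array([[c["fx"],0,c["cx"]],[0,c["fy"],c["cy"]],[0,0,1.]])
    u,v=np.meshgrid(np.arange(640.),np.arange(480.))
    n=cv2.undistortPoints(np.stack([u.ravel(),v.ravel()],1)[:,None],K,np.array(c["D"],float))[:,0]
    z=c["z_map"].ravel().astype(float)
    P=np.c_[n*z[:,None],z,np.ones(z.size)]@np.array(c["cam_to_world"]).T
    P=P[:,:3]; P[z==0]=np.nan
    return P.reshape(480,640,3)
E
python3 - <<'E'
from h import *
for n in("top","side"):
    c=r.capture(n); cv2.imwrite(f"pics/{n}0.png",c["frame"][...,::-1]); np.save(n+"0.npy",world(c)); print(np.round(c["cam_to_world"],3).tolist(),c["fx"])
print(r.get_state(), r.grip_depth)
E
```

```text
[[0.139, -0.967, 0.212, 0.29], [-0.99, -0.135, 0.033, -0.03], [-0.003, -0.214, -0.977, 1.056], [0.0, 0.0, 0.0, 1.0]] 555.5489766533157
[[-0.995, -0.043, 0.096, 0.393], [-0.105, 0.385, -0.917, 0.773], [0.002, -0.922, -0.387, 0.401], [0.0, 0.0, 0.0, 1.0]] 509.7315577062632
{'time_s': 0.1, 'joints': array([-5.31631852e+01,  2.05882453e+01,  6.39786177e-01, -1.63622213e-02,
       -7.01356873e+01, -1.65087780e+01]), 'qd': array([ 0.03666893, -0.09320376,  0.14019058,  0.00665693,  0.00834296,
        0.01953783]), 'joint_torque': array([-2.53027523e-03, -5.84164667e+01,  2.93752438e+01,  7.01559439e+00,
        1.02161805e-02, -3.30027137e-05]), 'tcp_pos': array([ 0.23433351, -0.63256446,  0.22571618]), 'eef_rot': array([ 1.79914951e+02, -9.16498477e-03, -1.59677527e+02]), 'contact_force': array([-0.49096146, -0.18565596, -0.02082965]), 'moment': array([ 0.05792741, -0.00240497,  0.00742875]), 'gripper_force': 0.0, 'gripper_width': 0.0875765094621273} 0.0188
```

View pics/top0.png

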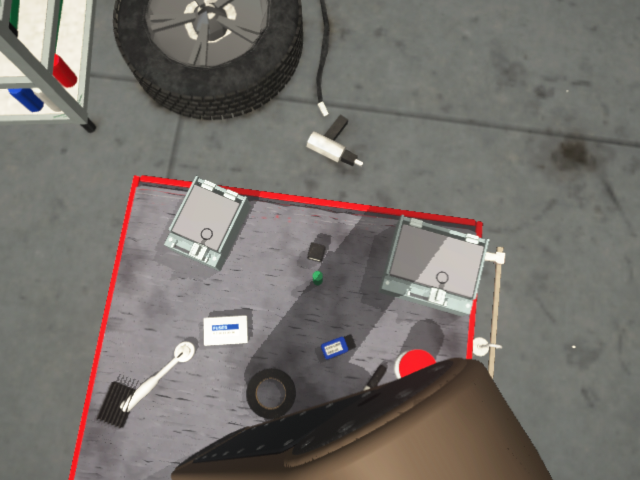

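View pics/side0.png

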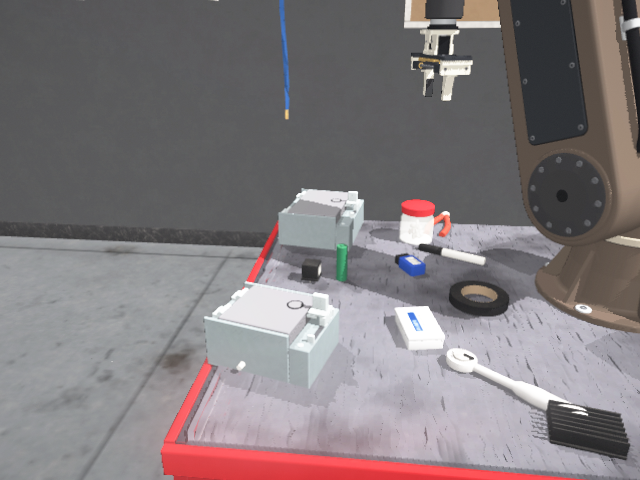

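The top view shows the wide box at about (437,262), with its ring at (442,277) and thumb tab near (437,295). The narrow box is at (205,222). The cell (317,277) and relay (316,252) stand between them, and a post or rail runs to the right of the wide box at about (495,260).

```bash
python3 - <<'E'
from h import *
t=cv2.imread("pics/top0.png")[205:325,370:520]; s=cv2.imread("pics/side0.png")[170:270,265:385]
a=cv2.resize(t,None,fx=4,fy=4,interpolation=2); b=cv2.resize(s,(576,480),interpolation=2)[:,:200+0]
cv2.imwrite("pics/crop1.png",a)
W=np.load("top0.npy"); S=np.load("side0.npy")
for n,A in(("top",W),("side",S)):
    m=(abs(A[...,2]-.07)<.004)&(A[...,0]>.4)&(A[...,1]<-.05)
    P=A[m]; print(n,len(P),P.mean(0).round(4))
    q=cv2.minAreaRect(P[:,:2].astype(np.float32)); print(q,cv2.boxPoints(q).round(4).tolist())
for uv in[(442,277),(441,292),(437,295),(441,289),(434,296),(500,258),(497,300),(481,346)]:
    print(uv,W[uv[1],uv[0]].round(4))
m=(A:=W)[...,2]>.08; 
for n,A in(("top",W),("side",S)):
    m=(A[...,2]>.082)&(A[...,2]<.1)&(A[...,0]>.4)&(A[...,0]<.85)&(A[...,1]<-.1)&(A[...,1]>-.5)
    v,u=np.where(m); print(n,m.sum(),A[m].round(3).tolist()[:40],list(zip(u,v))[:40])
E
```

```text
top 4894 [ 0.4943 -0.2144  0.0703]
((0.48965710401535034, -0.21373867988586426), (0.16568763554096222, 0.14115019142627716), 81.95968627929688) [[0.4081999957561493, -0.2858999967575073], [0.5479999780654907, -0.30559998750686646], [0.5710999965667725, -0.14159999787807465], [0.43140000104904175, -0.121799997985363]]
side 2011 [ 0.7521 -0.7102  0.0701]
((1.435442328453064, -1.0733652114868164), (1.8779512643814087, 2.0539708137512207), 89.52830505371094) [[0.4007999897003174, -2.0039000511169434], [2.454699993133545, -2.0208001136779785], [2.470099925994873, -0.1429000049829483], [0.41620001196861267, -0.12600000202655792]]
(442, 277) [ 0.4638 -0.2256  0.0755]
(441, 292) [ 0.4345 -0.2232  0.0913]
(437, 295) [ 0.4283 -0.2168  0.0912]
(441, 289) [ 0.4439 -0.2281  0.0642]
(434, 296) [ 0.4282 -0.2149  0.0748]
(500, 258) [ 0.536  -0.3573 -0.0279]
(497, 300) [ 0.4525 -0.3591 -0.0335]
(481, 346) [ 0.3639 -0.355  -0.1056]
top 63 [[0.439, -0.219, 0.093], [0.44, -0.221, 0.091], [0.438, -0.218, 0.089], [0.437, -0.219, 0.094], [0.437, -0.221, 0.094], [0.438, -0.223, 0.091], [0.438, -0.224, 0.094
[... 3599 characters left out ...]
.int64(357), np.int64(192)), (np.int64(358), np.int64(192)), (np.int64(348), np.int64(193)), (np.int64(349), np.int64(193)), (np.int64(350), np.int64(193)), (np.int64(351), np.int64(193)), (np.int64(352), np.int64(193)), (np.int64(353), np.int64(193)), (np.int64(354), np.int64(193)), (np.int64(355), np.int64(193)), (np.int64(356), np.int64(193)), (np.int64(357), np.int64(193)), (np.int64(348), np.int64(194)), (np.int64(349), np.int64(194)), (np.int64(350), np.int64(194)), (np.int64(351), np.int64(194)), (np.int64(352), np.int64(194)), (np.int64(353), np.int64(194)), (np.int64(354), np.int64(194)), (np.int64(355), np.int64(194)), (np.int64(356), np.int64(194)), (np.int64(357), np.int64(194))]
```

View pics/crop1.png

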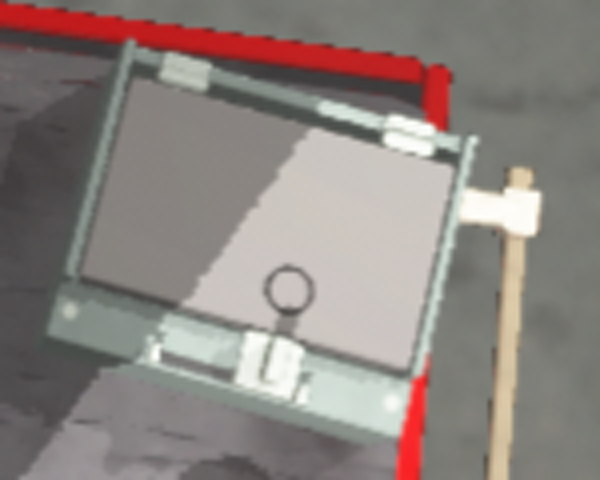

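Units first: shifts go in shares of 0.4 m and turns go in shares of 4 rad. So -0.3075 m is -0.7688, 0.283 m is 0.7075, 28.3 degrees is 0.1235.

jog_arm(ticks="-0.05 0.045 0 0 0 0.0087\n-0.1125 0.1025 0 0 0 0.0218\n-0.18 0.165 0 0 0 0.0349\n-0.25 0.23 0 0 0 0.048\n-0.325 0.3 0 0 0 0.0611\n-0.4 0.3675 0 0 0 0.0742\n-0.475 0.4375 0 0 0 0.0873\n-0.55 0.505 0 0 0 0.1004\n-0.625 0.575 0 0 0 0.1134\n-0.7 0.645 0 0 0 0.1235\n-0.75 0.69 0 0 0 0.1235\n-0.7688 0.7075 0 0 0 0.1235", aperture=0)

```text
time_s: 1.1
tcp_pos: [0.4257, -0.2579, 0.2266]
eef_rot: [180.0, 0.0, 172.2]
contact_force: [0.1, -0.0, -0.2]
gripper_width: 0.0135
gripper_force: 0.0
```

```bash
cat > b.py <<'E'
from h import *
a=np.deg2rad(-8.0);O=np.array([.4986,-.2150]);ex=np.array([np.cos(a),np.sin(a)]);ey=np.array([-ex[1],ex[0]])
def show():
    s=r.get_state();p=s["tcp_pos"];d=p[:2]-O
    from scipy.spatial.transform import Rotation as R
    M=R.from_euler("xyz",s["eef_rot"],degrees=True).as_matrix()
    ta=[np.round([c[:2]@ex,c[:2]@ey,c[2]],3).tolist() for c in M.T]
    print("box xyz mm",np.round([1e3*d@ex,1e3*d@ey,1e3*p[2]],1),"tool axes in box",ta,"F",s["contact_force"].round(1),"w",s["gripper_width"],"t",s["time_s"])
E
python3 -c "from b import *;show();print(r.get_state()['joints'].round(1))"
```

```text
box xyz mm [-66.2 -52.6 226.6] tool axes in box [[-1.0, -0.003, -0.001], [-0.003, 1.0, 0.0], [0.001, 0.0, -1.0]] F [ 0.1 -0.  -0.2] w 0.013531808598773856 t 1.1
[ -8.6   3.7 -21.1  -0.  -65.2 -89.3]
```

jog_arm(ticks="0 -0.005 0.05 0 0 0\n0 -0.01 0.125 0 0 0\n0 -0.0125 0.2 0 0 0\n0 -0.0125 0.2625 0 0 0\n0 -0.0125 0.3 0 0 0\n0 -0.0125 0.31 0 0 0\n0 -0.0125 0.31 0 0 0", aperture=0)

```text
time_s: 1.68
tcp_pos: [0.4229, -0.2658, 0.1014]
eef_rot: [180.0, -0.2, 172.0]
contact_force: [-0.2, -0.6, -0.1]
gripper_width: 0.0002
gripper_force: 0.0
```

```bash
python3 - <<'E'
from b import *
show()
c=r.capture("side");S=world(c);t=r.capture("top")
cv2.imwrite("pics/s1.png",np.hstack([cv2.resize(c["frame"][130:260,280:400],(400,433),interpolation=2),cv2.resize(t["frame"][200:330,370:490],(400,433),interpolation=2)])[...,::-1])
for n,A in(("side",S),("top",world(t))):
    B=np.dstack([(A[...,:2]-O)@ex,(A[...,:2]-O)@ey,A[...,2]])*1e3
    m=(abs(B[...,0]+67)<20)&(abs(B[...,1]+50)<35)&(B[...,2]>98)&(B[...,2]<130)
    P=B[m]; print(n,len(P)); len(P) and print(np.percentile(P,[2,50,98],axis=0).round(1))
    m=(abs(B[...,0]+67)<14)&(abs(B[...,1]+10)<15)&(B[...,2]>84)&(B[...,2]<96)
    P=B[m]; print("tab",len(P)); len(P) and print(np.percentile(P,[2,50,98],axis=0).round(1))
E
```

```text
box xyz mm [-67.9 -60.8 101.4] tool axes in box [[-1.0, -0.0, 0.003], [-0.0, 1.0, 0.0], [-0.003, 0.0, -1.0]] F [-0.2 -0.6 -0.1] w 0.0002252278098411984 t 1.6833
side 158
[[-80.9 -76.2 104. ]
 [-72.8 -46.9 116.5]
 [-58.6 -43.2 129.1]]
tab 50
[[-77.9 -18.5  84.2]
 [-69.4 -13.9  88.8]
 [-59.   -9.5  93.3]]
top 0
tab 10
[[-76.1 -19.2  89. ]
 [-62.  -17.4  92.7]
 [-59.1 -15.7  94.7]]
```

View pics/s1.png

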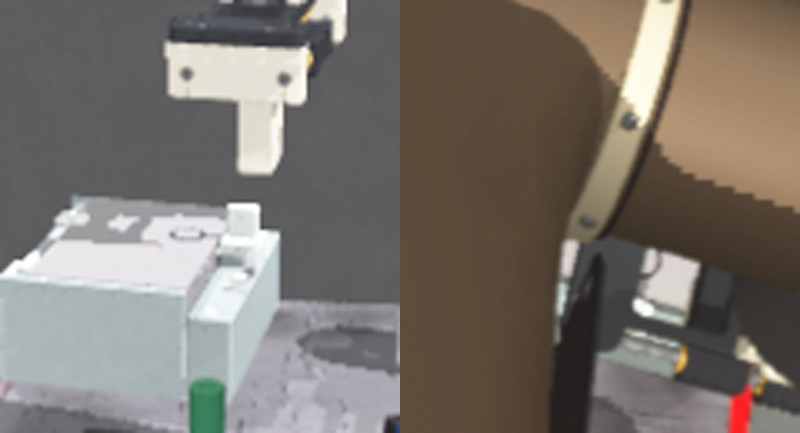

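The side half of the picture shows the finger tip above and to the right of the tab, which is at about (243,220), with free space below it. I'll descend and push.

In the tool's units: 0.038 m is 0.095, 0.034 m is 0.085.

jog_arm(ticks="0 0 0.025 0 0 0\n0 0 0.05 0 0 0\n0 0 0.0575 0 0 0\n0 0.015 0.0575 0 0 0\n0 0.03 0.0575 0 0 0\n0 0.045 0.0575 0 0 0\n0 0.055 0.0575 0 0 0\n0 0.065 0.0575 0 0 0\n0 0.075 0.0575 0 0 0\n0 0.085 0.0575 0 0 0\n0 0.095 0.0575 0 0 0\n0 0.095 0.0575 0 0 0", aperture=0)

```text
time_s: 2.78
tcp_pos: [0.4293, -0.2275, 0.0797]
eef_rot: [180.0, 0.0, 172.0]
contact_force: [0.4, -0.2, -0.4]
gripper_width: -0.0002
gripper_force: 0.0
```

```bash
python3 -c "from b import *;show()"
```

```text
box xyz mm [-66.9 -22.   79.7] tool axes in box [[-1.0, -0.001, -0.0], [-0.001, 1.0, 0.0], [0.0, 0.0, -1.0]] F [ 0.4 -0.2 -0.4] w -0.0002159110135109936 t 2.7833
```

```bash
cat >> b.py <<'E'
def side(name,box=(130,260,280,400)):
    c=r.capture("side");A=world(c)
    y0,y1,x0,x1=box
    cv2.imwrite(f"pics/{name}.png",cv2.resize(c["frame"][y0:y1,x0:x1],None,fx=4,fy=4,interpolation=2)[...,::-1])
    return np.dstack([(A[...,:2]-O)@ex,(A[...,:2]-O)@ey,A[...,2]])*1e3
E
python3 - <<'E'
from b import *
B=side("s2")
m=(abs(B[...,0]+67)<14)&(abs(B[...,1]-0)<40)&(B[...,2]>76)&(B[...,2]<91)
P=B[m]; print(len(P),np.percentile(P,[2,25,50,75,98],axis=0).round(1))
E
```

```text
84 [[-79.6 -28.3  76.2]
 [-76.7  -0.9  79.9]
 [-70.2   0.3  84.4]
 [-64.6   1.5  88.2]
 [-59.7   4.9  90.8]]
```

View pics/s2.png

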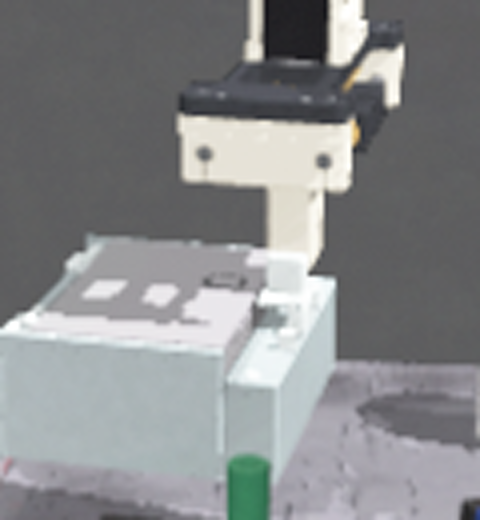

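The tab at (285,275) has moved about 12 mm with the finger behind it; 20 mm remains.

In the tool's units: 0.022 m is 0.055, 0.021 m is 0.0525.

jog_arm(ticks="0 0.01 0.0025 0 0 0\n0 0.02 0.0025 0 0 0\n0 0.03 0.0025 0 0 0\n0 0.0375 0.0025 0 0 0\n0 0.045 0.0025 0 0 0\n0 0.05 0.0025 0 0 0\n0 0.0525 0.0025 0 0 0\n0 0.055 0.0025 0 0 0\n0 0.055 0.0025 0 0 0", aperture=0)

```text
time_s: 3.58
tcp_pos: [0.4318, -0.209, 0.0787]
eef_rot: [-179.8, -0.0, 172.1]
contact_force: [1.9, -26.1, -7.4]
gripper_width: 0.0005
gripper_force: 12.9
```

```bash
python3 - <<'E'
from b import *
show();B=side("s3")
m=(abs(B[...,0]+67)<14)&(abs(B[...,1]-10)<30)&(B[...,2]>80)&(B[...,2]<90)
P=B[m]; print(len(P),np.percentile(P,[2,25,50,75,98],axis=0).round(1))
E
```

```text
box xyz mm [-67.   -3.3  78.7] tool axes in box [[-1.0, -0.002, 0.001], [-0.002, 1.0, -0.004], [-0.001, -0.004, -1.0]] F [  1.9 -26.1  -7.4] w 0.0005067859329767362 t 3.5833
65 [[-79.6 -14.   80.2]
 [-77.5  14.6  83. ]
 [-71.2  17.4  85.4]
 [-63.9  19.2  88. ]
 [-59.2  20.8  89.9]]
```

jog_arm(ticks="0 -0.01 0 0 0 0\n0 -0.025 0 0 0 0\n0 -0.04 0 0 0 0\n0 -0.04 -0.0375 0 0 0\n-0.025 -0.04 -0.055 0 0 0\n-0.0625 -0.04 -0.055 0 0 0\n-0.0875 -0.04 -0.045 0 0 0\n-0.0875 -0.04 -0.03 0 0 0\n-0.0875 -0.04 -0.02 0 0 0\n-0.0875 -0.04 -0.01 0 0 0\n-0.0875 -0.04 -0.005 0 0 0\n-0.0875 -0.04 -0.005 0 0 0", aperture=0)

```text
time_s: 4.63
tcp_pos: [0.4635, -0.2268, 0.0797]
eef_rot: [180.0, -0.1, 172.0]
contact_force: [-0.6, 0.1, -0.5]
gripper_width: 0.0003
gripper_force: 0.0
```

```bash
python3 - <<'E'
from b import *
show();B=side("s4")
m=(abs(B[...,0]+67)<14)&(abs(B[...,1]-10)<25)&(B[...,2]>80)&(B[...,2]<90)
P=B[m]; print(len(P),np.percentile(P,[2,25,50,75,98],axis=0).round(1))
E
```

```text
box xyz mm [-33.1 -16.6  79.7] tool axes in box [[-1.0, -0.0, 0.002], [-0.0, 1.0, 0.0], [-0.002, 0.0, -1.0]] F [-0.6  0.1 -0.5] w 0.0002779070210054954 t 4.6333
54 [[-78.5  12.8  80.2]
 [-74.8  16.4  82.6]
 [-69.4  18.   85. ]
 [-63.2  19.   87.6]
 [-59.1  21.4  89.9]]
```

View pics/s4.png

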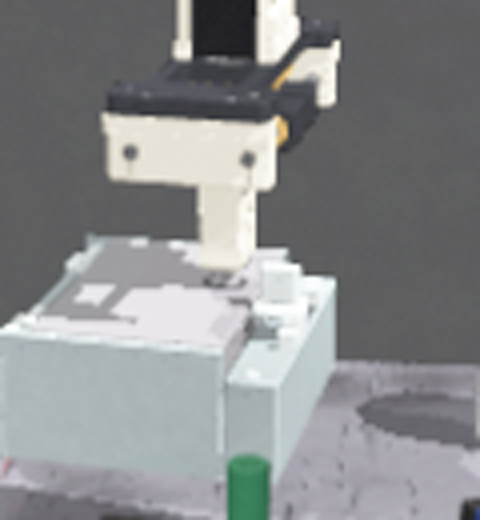

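The tab at (282,280) stays at the end stop, and the finger at (225,265) is above the ring. I'll press now.

In the tool's units: 0.0165 m is 0.0413, 0.013 m is 0.0325.

jog_arm(ticks="-0.0025 0 0.0125 0 0 0\n-0.0025 0 0.0225 0 0 0\n-0.0025 0 0.0275 0 0 0\n-0.0025 0 0.0325 0 0 0\n-0.0025 0 0.0363 0 0 0\n-0.0025 0 0.0388 0 0 0\n-0.0025 0 0.0413 0 0 0\n-0.0025 0 0.0413 0 0 0", aperture=0)

```text
time_s: 5.35
tcp_pos: [0.4657, -0.2272, 0.0654]
eef_rot: [-180.0, 0.0, 172.1]
contact_force: [-5.1, 4.2, 17.3]
gripper_width: 0.0004
gripper_force: 8.4
```

```bash
python3 -c "from b import *;show()"
```

```text
box xyz mm [-30.9 -16.7  65.4] tool axes in box [[-1.0, -0.001, -0.0], [-0.001, 1.0, -0.0], [0.0, -0.0, -1.0]] F [-5.1  4.2 17.3] w 0.00042062877935049477 t 5.35
```

jog_arm(ticks="0 0 0.0025 0 0 0\n0 0 0.0025 0 0 0\n0 0 -0.01 0 0 0\n0 0 -0.0375 0 0 0\n0 0 -0.0875 0 0 0\n0 0 -0.15 0 0 0\n0 0 -0.225 0 0 0\n0 0 -0.2875 0 0 0\n0 0 -0.325 0 0 0\n0 0 -0.325 0 0 0\n0 0 -0.325 0 0 0\n0 0 -0.325 0 0 0", aperture=0)

```text
time_s: 6.35
tcp_pos: [0.465, -0.2269, 0.1933]
eef_rot: [180.0, -0.1, 172.0]
contact_force: [-0.1, 0.1, -0.5]
gripper_width: 0.0002
gripper_force: 0.0
```

```bash
python3 - <<'E'
from b import *
show();B=side("s5",(100,290,200,400))
m=(abs(B[...,1]+10)<60)&(B[...,0]>-55)&(B[...,0]<45)&(B[...,2]>66)&(B[...,2]<125)
P=B[m];print(len(P),np.degrees(0.45),np.polyfit(P[:,0],P[:,2],1),P[:,2].max())
m=(abs(B[...,0]+67)<14)&(abs(B[...,1]-10)<25)&(B[...,2]>80)&(B[...,2]<90)
P=B[m]; print(len(P),np.percentile(P,[25,50,75],axis=0).round(1))
E
```

```text
box xyz mm [-31.6 -16.5 193.3] tool axes in box [[-1.0, -0.0, 0.001], [-0.0, 1.0, 0.0], [-0.001, 0.0, -1.0]] F [-0.1  0.1 -0.5] w 0.00023461344720410095 t 6.35
606 25.783100780887047 [-0.37269574 92.01400444] 116.50773280164745
52 [[-75.4  15.8  82.1]
 [-69.4  17.   84.7]
 [-64.7  18.5  87.5]]
```

View pics/s5.png

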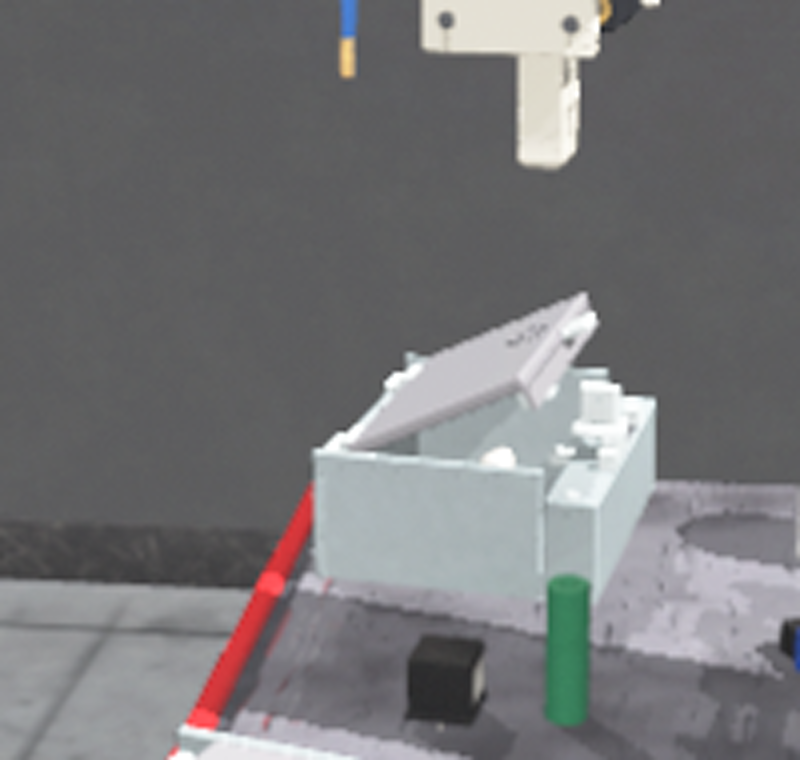

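The lid stands ajar with its front edge at about (560,350). The tab (600,400) is at the left end stop, the cell (567,650) and relay (445,680) are undisturbed, and the gripper is well clear. This crop came out at 800x760, over the 800x600 limit, which was my slip.

```bash
python3 -c "from plant import r;print(r.close_job())"
```

```text
the job is handed in; nothing more can be done
None
```

The job is handed in at about 6.4 s: the wide box's lock is fully left and its lid stands ajar, and I never touched the narrow box or the loose things (one picture I viewed was 800 x 760, over the 800 x 600 limit).

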